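# Slide the setting block home and zero the counter

### The arm

A 6-joint arm with a two-finger parallel gripper is mounted at the origin on the work surface. World frame = base frame: x ahead of the robot, y to its left, z up, the work surface at z = 0. Lengths are in mm, angles in rad, forces in N, time in s.
With the tool pointing down it reaches from about 250 to 725 mm from the base axis. Payload 9.7 kg.
Tool frame: the origin (TCP) lies on the centre line of the jaws, within the pads' length; the fingertips stand 19 mm ahead of it and the grasp point (between the pads) is the TCP (bot.nose_length is the distance from the TCP to the fingertips, in mm); z points along the fingers, y is the line along which they close (so a half turn about z gives the same grasp; the last joint's range is limited). The gripper opens to 85 mm and grips with 20 to 120 N. Pads are 22 mm wide; open, the fingers measure 114 mm over their backs; the gripper's body (76 mm by 85 mm) begins 54 mm behind the grasp point. The pads swing forward as they close: fully open they stand 13 mm farther back than shut.
Start: joints at [1.157, 0.087, 0.176, 1.66, 0, 1.571], TCP at [221.147, 503.578, 227.384] pointing down, gripper open.
Joint ranges: [-3.13, 3.13], [-0.85, 1.81], [-1.15, 1.24], [-2.2, 2.28], [-1.44, 1.52], [-3.14, 3.14]. Speed limits (rad/s): [2.22, 2.22, 2.57, 3.14, 3.14, 3.14].

### API

Orientations are given as a unit quaternion [x, y, z, w].
In Python, from cell import bot, viewer, job gives the robot as it stands.
- The arm moves only by the tool move_arm, never from a script. Its argument "steps" is a list of rows, each a list of 6 numbers: the shift along the tool's x, y, z each as a share of 0.02 m, from -1 to 1, then the turn, a rotation vector about the tool's x, y, z each as a share of 0.12 rad, from -1 to 1. In form: [[tx, ty, tz, rx, ry, rz], ...]. A call has 1 to 20 rows; each row shifts and turns the commanded pose from where the row before left it, along the tool's axes as they then stand; what a row does not reach is not made up. A row lasts 1/10 s, in which the tool goes at most 50 mm and 8.59 degrees, less where a joint would pass 70% of its speed; a pose out of reach is approached as far as the arm can. A call with a number of a shift or a turn outside -1 to 1 is refused whole. A call with a gripper value outside its range is refused whole. "grip" is the closure, from 0 (fully open) to 1 (shut), set as the call begins (left out, the last holds). The fingers move at their own pace and stop on an object; "squeeze" is the grip in N (left out, the last holds). Time passes only in rows, so rows that do not move let the fingers close. It gives the time, the measured TCP pose, the force, the opening and the grip force at its end, in the units of the state.
- bot.get_obs(): the state, without advancing time (a new reading comes with each control period).
- viewer.grab_frame(name): name is "scene" or "top"; returns the picture (480x640x3 uint8, red, green, blue); there is no depth.
- viewer.camera_params(name): a dict with "mtx" (3x3 intrinsics, pixels), "cam_to_world" (4x4, takes a point from camera to world coordinates). Camera axes: x right, y up, looking along -z (the intrinsics and any distortion apply to the point x, -y, -z); pixel columns grow to the right and rows downward; lengths in mm; the calibration is good to about 2 mm. A picture is of the moment at which its call begins. camera_params takes no time and is no camera call.
- job.job_done(): hands the job in; it is judged then, once.
The state is a dict: "clock": time; "q": joint angles; "joint_velocities": joint speeds; "effort": joint torques, N m; "eef_pos": TCP position; "tool_rot": TCP orientation; "contact_force": force on the tool from outside, world axes, zero at the start; "wrist_torque": the same for the moment, N m; "opening": finger opening in mm; "finger_force": force on a finger pad.
Only numpy, scipy, OpenCV 4.12 (cv2) and the standard library are available. Lean on these libraries where they do the work, as an engineer would, in place of code of your own. Each camera call takes 0.05 s, during which the arm holds its last target. There are 200 camera calls.

### The job

The height check is finished, so put the station away: slide the blue setting block across the bench into its own bay, the one with the blue label, keeping it flat on the bench all the way, until it rests squarely and fully home against the back of the bay. Also turn the counter's reset knob counter-clockwise (seen from above) back to its zero stop. Leave everything else where it stands.

Things in the scene. Friction and masses are not known exactly. Their poses are not given: they have to be found in the camera images.
- block_blue: the blue setting block, loose, 0.4 to 0.8 kg, too wide to grasp: 100 mm (x) x 92 mm (y), a stair of three full-width steps on a blue base: 28 high at the +x end, 36, then 44 at the -x end (a flat end face 92 wide x 44 high); origin at the centre of its underside. Its low +x end points away from the robot and goes in first
- bay_blue: storage bay with a blue back stop and label plate (55 mm high), no floor. Origin on the bench where a fully home block's centre lies; +x points into the bay. White side walls 22 high, 100 apart inside, run from x=-15 to the stop face at x=+50; in front they flare to a mouth 116 wide at x=-33. A home block's -x end face is at x=-50, clear of the walls. Empty at first
- bay_amber: the same kind of bay with amber label, empty; its block is still out on the granite plate
- bay_green: the same kind of bay with green label, holding the green block. The three bays stand side by side, 130 between centres, in any order, against an aluminium rail 34 high
- block_green: bystander: loose setting block of the same shape, green base, home in the green bay
- block_amber: bystander: loose setting block of the same shape, amber base, standing on a black granite plate (240 x 180 x 50 high) on the left
- reset_knob (a joint): angle of the reset knob of the cream counter box (130 x 120 x 45 high) on the right: 0 at the zero stop, growing as the knob is turned clockwise seen from above (up to 2.6 rad). At 0 the knob's white line points at the red mark on the dial, in the box's -x direction
- reset_knob_grip (a point): on the knob's axis at gripping height (82 above the bench, 7 below the top of the knob). The knob is a black upright bar 46 long, 14 wide, rising 32 above a disc of 48 diameter. This point turns with the knob: its x axis lies along the bar, the white line on the bar is on the -x side, z is up
- lens: bystander: black objective lens standing upright, 52 diameter, 62 high, origin under its centre
- cleaner: bystander: white bottle, 52 diameter, 130 high, origin under its centre
- brush: bystander: brush with wooden handle lying flat, 160 long along x, origin under its centre
- v_block: bystander: dark steel vee block 60 x 50 x 38 high, origin under its centre
- clamp_bar: bystander: steel clamp bar 120 x 22 x 12 with a black knob 28 high, origin under its centre
Things that resemble listed ones, but are neither listed nor needed, are in the scene too. What is shaped like the part that bears reset_knob but brown or pink is not meant.

How it is judged (in metres and radians):
At the end, for the whole second after the job is handed in: The blue block lies flat and at rest in the blue bay, its centre within 6 mm of fully home along the bay and 12 mm across it, square to the bay within 0.12 rad; the reset knob is within 0.08 rad of its zero stop (x of block_blue in the frame of bay_blue between -0.006 and 0.006 m and y of block_blue in the frame of bay_blue between -0.012 and 0.012 m and angle between the x axis of block_blue and the x axis of bay_blue, either way round below 0.12 rad and height (world z) of block_blue below 0.005 m and angle between block_blue's own z axis and vertical below 0.05 rad and linear speed of block_blue below 0.01 m/s and value of joint reset_knob below 0.08 rad); the robot touches nothing.
It fails at once if the blue block is lifted off the bench (over 12 mm) or tipped (over 0.25 rad) (height (world z) of block_blue above 0.012 m or angle between block_blue's own z axis and vertical above 0.25 rad).
It fails at once if a bystander (green or amber block, lens, bottle, brush, vee block, clamp bar) is moved by more than 15 mm (distance of any of block_green, block_amber, lens, cleaner, brush, v_block, clamp_bar from where it was at the start of the episode above 0.015 m).
It also fails if it takes over 61 s, if anything falls off the work surface, if the arm or the gripper's body presses on something with over 40 N, if the wrist force passes 120 N, or if a joint passes its speed limit or range.

## Working session

There is one attempt and no reset: what is moved stays moved. The work goes in short steps, Python scripts to look and compute and a tool call to move; the robot and the scene stay as the last step left them, time stands still between calls to the robot, and variables do not carry over. Pictures are saved under pics/ and viewed, at most 10 in all, crops included, and the job is handed in when it is done.

Besides the shell and the picture viewer there is one more tool, called as name(argument=value, ...) on one line, values as JSON. move_arm: Moves the arm, as the interface text tells. Its arguments: {"type":"object","properties":{"steps":{"type":"array","items":{"type":"array","items":{"type":"number"}}},"grip":{"type":"number"},"squeeze":{"type":"number"}},"required":["steps"]}

```bash
mkdir -p pics
cat > h.py <<'E'
from cell import bot, viewer, job
import numpy as np, cv2
def grab(n,f):
    im=viewer.grab_frame(n); cv2.imwrite('pics/'+f,im[:,:,::-1]); return im
def ray(n,u,v,z):
    p=viewer.camera_params(n); K=np.array(p['mtx']);T=np.array(p['cam_to_world'])
    d=np.linalg.inv(K)@[u,v,1]; d=T[:3,:3]@[d[0],-d[1],-d[2]]; o=T[:3,3]
    return (o+d*(z-o[2])/d[2]).round(1)
E
python3 - <<'E'
from h import *
for n in('top','scene'):
    grab(n,n+'0.png'); p=viewer.camera_params(n); print({k:(np.array(v).round(3).tolist() if not isinstance(v,str) else v) for k,v in p.items()})
print(bot.get_obs())
E
```

```text
{'mtx': [[601.051, 0.0, 323.949], [0.0, 601.051, 226.503], [0.0, 0.0, 1.0]], 'cam_to_world': [[-0.012, 0.985, -0.172, 189.887], [-1.0, -0.01, 0.014, 9.604], [0.012, 0.173, 0.985, 1754.021], [0.0, 0.0, 0.0, 1.0]]}
{'mtx': [[445.429, 0.0, 319.702], [0.0, 445.429, 238.704], [0.0, 0.0, 1.0]], 'cam_to_world': [[-0.735, -0.544, 0.405, 876.292], [0.678, -0.592, 0.436, 472.182], [0.002, 0.595, 0.804, 893.966], [0.0, 0.0, 0.0, 1.0]]}
{'clock': 0.1, 'q': array([1.15698528e+00, 8.74378665e-02, 1.75224485e-01, 1.65980301e+00,
       9.45404351e-06, 1.57078951e+00]), 'joint_velocities': array([ 1.80958502e-04, -1.65984276e-03,  9.16542924e-04,  2.50235930e-04,
       -6.00241514e-05,  6.17167221e-04]), 'effort': array([-2.04070311e-04, -5.21562517e+01,  4.65654588e+01,  1.58984133e-02,
       -2.43826344e-05, -1.86707354e-05]), 'eef_pos': array([221.07076198, 503.39023865, 226.74164371]), 'tool_rot': array([ 2.05429040e-01,  9.78671823e-01, -5.96049257e-04, -1.29948569e-04]), 'contact_force': array([-0.02297262, -0.26838139,  0.10783892]), 'wrist_torque': array([ 0.05516799, -0.02132153,  0.00960428]), 'finger_force': 0.0, 'opening': 85.58926043453687}
```

View pics/top0.png

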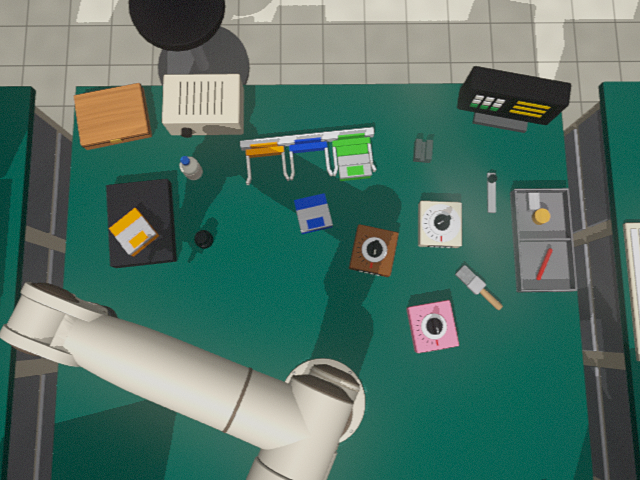

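View pics/scene0.png

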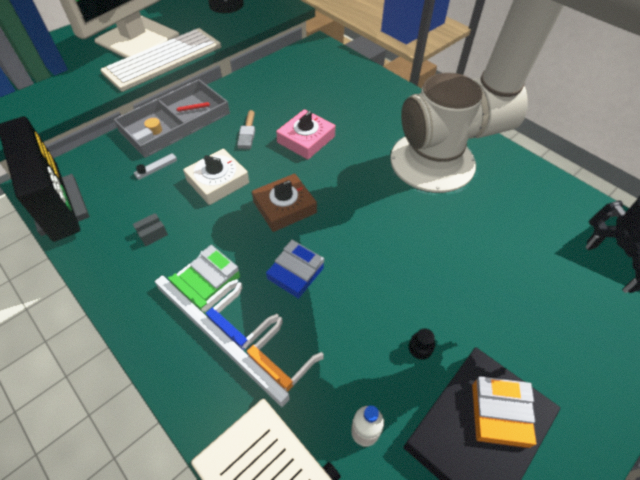

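The top view shows the blue block at about (313,214), the blue bay (blue stop) at (308,146) between amber (265,150) and green (352,155). Three boxes carry knobs: cream (440,223), brown (374,250) and pink (434,326). Cream is the one meant. I'll confirm it in an enlarged crop.

Run:
```python
from h import *
im=cv2.imread('pics/top0.png')
c=cv2.resize(im[125:255,270:470],None,fx=4,fy=4,interpolation=cv2.INTER_CUBIC); cv2.imwrite('pics/c1.png',c)
h=cv2.cvtColor(im,cv2.COLOR_BGR2HSV)
blue=cv2.inRange(h,(105,120,60),(130,255,255))
n,l,s,ce=cv2.connectedComponentsWithStats(blue)
for i in range(1,n):
    if s[i,4]>30: print('blue',s[i],ce[i].round(1), cv2.boxPoints(cv2.minAreaRect(np.argwhere(l==i)[:,::-1].astype(np.float32))).round(1).tolist())
# block: everything not green bench in ROI
ng=cv2.bitwise_not(cv2.inRange(h,(70,100,0),(95,255,255)))
for nm,(x0,y0,x1,y1) in dict(block=(285,186,343,242),box=(410,192,470,255)).items():
    m=np.zeros_like(ng); m[y0:y1,x0:x1]=ng[y0:y1,x0:x1]
    n,l,s,ce=cv2.connectedComponentsWithStats(m); i=1+np.argmax(s[1:,4])
    r=cv2.minAreaRect(np.argwhere(l==i)[:,::-1].astype(np.float32)); print(nm,s[i],cv2.boxPoints(r).round(1).tolist())
    if nm=='box':
        for p in cv2.boxPoints(r): print(ray('top',*p,45))
```

```text
blue [289 137  38  16 427] [307.6 145.1] [[288.0, 140.10000610351562], [325.3999938964844, 136.39999389648438], [326.70001220703125, 149.39999389648438], [289.29998779296875, 153.1999969482422]]
blue [181 156   9   9  58] [184.8 160.1] [[179.5, 159.5], [184.5, 154.5], [190.5, 160.5], [185.5, 165.5]]
blue [294 193  33  17 337] [310.1 201.3] [[293.5, 199.6999969482422], [324.29998779296875, 192.60000610351562], [326.70001220703125, 202.89999389648438], [295.8999938964844, 210.0]]
blue [307 217  18  12 153] [315.2 222.5] [[306.20001220703125, 219.8000030517578], [322.29998779296875, 216.3000030517578], [324.29998779296875, 225.1999969482422], [308.20001220703125, 228.6999969482422]]
blue [302 226  30   8  34] [316.2 229.7] [[301.8999938964844, 232.39999389648438], [331.0, 225.8000030517578], [331.20001220703125, 226.89999389648438], [302.1000061035156, 233.5]]
block [ 294  193   39   41 1174] [[292.70001220703125, 199.5], [324.79998779296875, 191.89999389648438], [333.1000061035156, 226.8000030517578], [301.1000061035156, 234.5]]
box [ 418  192   52   57 2562] [[418.0, 192.0], [469.0, 192.0], [469.0, 248.0], [418.0, 248.0]]
[ 588.7 -290.3   45. ]
[ 587.3 -439.7   45. ]
[ 422.1 -430.8   45. ]
[ 423.7 -283.8   45. ]
```

View pics/c1.png

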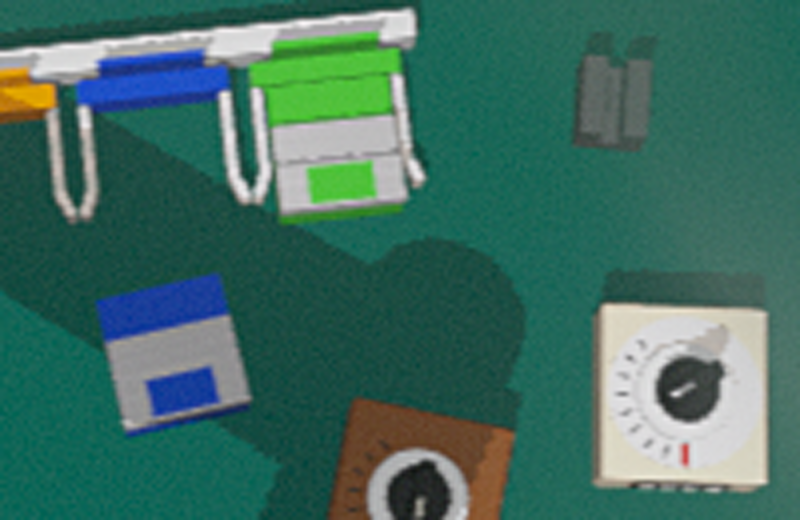

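The crop confirms the cream box, with its red mark at crop (685,455) (-x side). Its white line points lower-left, roughly 1.1 rad clockwise of the mark. The block's blue low end is up (+x), and the bay stop's foot runs crop (80,108) to (228,92).

Run:
```python
from h import *
P=lambda x,y:(270+(x+.5)/4-.5,125+(y+.5)/4-.5)
for nm,q,z in [('blk -x bot L',(128,433),0),('R',(250,407),0),('blk -x top L',(124,424),44),('R',(248,401),44),('blk +x top L',(97,300),28),('R',(219,275),28),
 ('stop foot L',(80,109),0),('R',(229,93),0),('stop top L',(75,84),55),('R',(227,67),55),('wall tipL',(88,218),0),('tipR',(247,202),0),
 ('green -x bot L',(281,222),0),('R',(403,210),0),
 ('box TL',(597,304),45),('TR',(768,309),45),('BR',(769,486),45),('BL',(594,484),45),('disc',(688,390),57),('red',(685,455),45)]:
    print(nm,ray('top',*P(*q),z))
a=cv2.imread('pics/top0.png')[200:245,418:463]; b=cv2.imread('pics/scene0.png')[145:205,180:250]
g=cv2.cvtColor(a,cv2.COLOR_BGR2GRAY)
m=(g<60).astype(np.uint8); n,l,s,ce=cv2.connectedComponentsWithStats(m); i=1+np.argmax(s[1:,4]); print(s[i],ce[i])
o=np.zeros((600,800,3),np.uint8); o[:400,:400]=cv2.resize(a,(400,400),interpolation=cv2.INTER_CUBIC); b=cv2.resize(b,(400,343),interpolation=cv2.INTER_CUBIC); o[:343,400:]=b; cv2.imwrite('pics/c2.png',o[:400])
```

```text
blk -x bot L [478.5  51.4   0. ]
R [497.1 -39.1   0. ]
blk -x top L [477.9  53.1  44. ]
R [493.8 -36.5  44. ]
blk +x top L [573.1  72.9  28. ]
R [591.1 -16.9  28. ]
stop foot L [727.3  86.3   0. ]
R [738.9 -26.7   0. ]
stop top L [729.5  87.5  55. ]
R [741.6 -24.3  55. ]
wall tipL [642.3  80.4   0. ]
tipR [653.7 -39.1   0. ]
green -x bot L [637.9 -64.4   0. ]
R [ 646.4 -156.4    0. ]
box TL [ 562.9 -291.8   45. ]
TR [ 558.  -416.6   45. ]
BR [ 427.8 -410.6   45. ]
BL [ 430.6 -284.5   45. ]
disc [ 496.4 -352.8   57. ]
red [ 451. -351.   45.]
[17 15  9 15 59] [20.23728814 22.08474576]
```

View pics/c2.png

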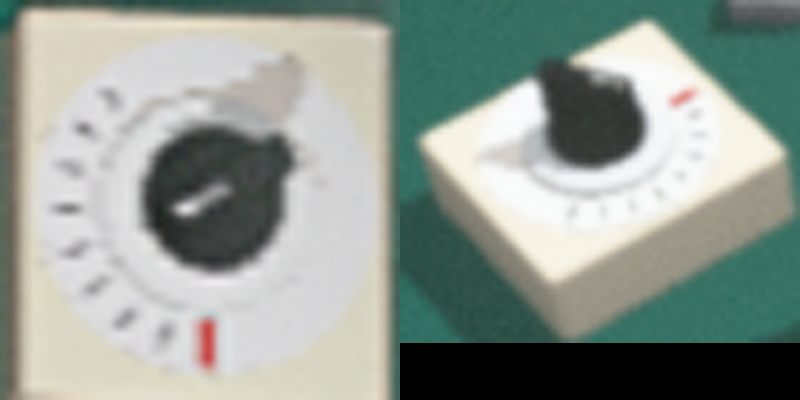

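The line in c2 runs (228,188) to (178,210), against the red mark at (207,345), so the knob stands at about 1.07 rad. Its axis is near (496,-352).
- **Block:** centre about (535,18), yaw 0.20. Edges measure about 92 and 97 mm.
- **Bay:** centre about (682,25), yaw 0.10. The green block plus 130 mm agrees.

I'll push the end face with the half-closed fingers. First I turn the tool to the block's yaw and approach from behind it.

move_arm(steps=[[0, 0, 0, 0, 0, -0.85], [0, 0, 0, 0, 0, -0.85], [0, 0, 0, 0, 0, -0.85], [0, 0, 0, 0, 0, -0.85], [0, 0, 0, 0, 0, -0.85], [0, 0, 0, 0, 0, -0.85], [-0.215, -0.96, 0, 0, 0, 0], [-0.215, -0.96, 0, 0, 0, 0], [-0.215, -0.96, 0, 0, 0, 0], [-0.215, -0.96, 0, 0, 0, 0], [-0.215, -0.96, 0, 0, 0, 0], [-0.215, -0.96, 0, 0, 0, 0], [-0.215, -0.96, 0, 0, 0, 0], [-0.215, -0.96, 0, 0, 0, 0], [-0.215, -0.96, 0, 0, 0, 0], [-0.215, -0.96, 0, 0, 0, 0], [-0.215, -0.96, 0, 0, 0, 0], [-0.215, -0.96, 0, 0, 0, 0], [-0.215, -0.96, 0, 0, 0, 0], [-0.215, -0.96, 0, 0, 0, 0]], grip=0.35)

```text
clock: 2.1
eef_pos: [333.3, 250.7, 227.3]
tool_rot: [-0.099, 0.995, 0.0, -0.0]
contact_force: [0.9, 1.4, 0.5]
opening: 55.3
finger_force: 0.0
```

move_arm(steps=[[-0.215, -0.96, 0.3, 0, 0, 0], [-0.215, -0.96, 0.3, 0, 0, 0], [-0.215, -0.96, 0.3, 0, 0, 0], [-0.215, -0.96, 0.3, 0, 0, 0], [-0.215, -0.96, 0.3, 0, 0, 0], [-0.215, -0.96, 0.3, 0, 0, 0], [-0.215, -0.96, 0.3, 0, 0, 0], [-0.215, -0.96, 0.3, 0, 0, 0], [-0.215, -0.96, 0.3, 0, 0, 0], [-0.215, -0.96, 0.3, 0, 0, 0], [-0.215, -0.96, 0.3, 0, 0, 0], [-0.215, -0.96, 0.3, 0, 0, 0], [-0.215, -0.96, 0.3, 0, 0, 0], [-0.215, -0.96, 0.3, 0, 0, 0], [0, 0, 0, 0, 0, 0], [0, 0, 0, 0, 0, 0], [0, 0, 0, 0, 0, 0]])

```text
clock: 3.8
eef_pos: [444.8, 0.5, 143.7]
tool_rot: [-0.099, 0.995, 0.0, 0.0]
contact_force: [-0.1, -0.0, 0.5]
opening: 55.5
finger_force: 0.0
```

move_arm(steps=[[0, 0, 0.8, 0, 0, 0], [0, 0, 0.8, 0, 0, 0], [0, 0, 0.8, 0, 0, 0], [0, 0, 0.8, 0, 0, 0], [0, 0, 0.8, 0, 0, 0], [0, 0, 0.8, 0, 0, 0], [0, 0, 0.75, 0, 0, 0], [-0.4, 0, 0, 0, 0, 0], [-0.4, 0, 0, 0, 0, 0], [0, 0, 0, 0, 0, 0], [0, 0, 0, 0, 0, 0]])

```text
clock: 4.9
eef_pos: [461.4, 3.6, 33.1]
tool_rot: [-0.099, 0.995, -0.0, 0.0]
contact_force: [-0.7, -0.0, 0.4]
opening: 55.5
finger_force: 0.0
```

Run:
```python
from h import *
a=grab('top','top1.png')[125:255,270:400]; b=grab('scene','scene1.png')[200:340,240:380]
o=np.hstack([cv2.resize(a,(400,400),interpolation=cv2.INTER_CUBIC),cv2.resize(b,(400,400),interpolation=cv2.INTER_CUBIC)]);cv2.imwrite('pics/c3.png',o[:,:,::-1])
s=bot.get_obs(); print(s['eef_pos'],s['contact_force'])
```

```text
[460.94332202   3.40279707  32.87589681] [ 0.34146323  0.80431968 -0.02365565]
```

View pics/c3.png

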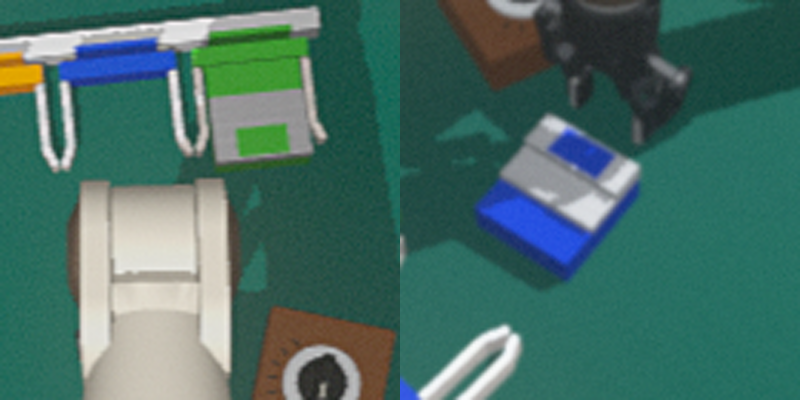

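The scene half shows both fingers low behind the tall end face (crop about 580–640,100–140), level and straddling its middle. I'll advance to contact.

move_arm(steps=[[-0.2, 0, 0, 0, 0, 0], [-0.2, 0, 0, 0, 0, 0], [-0.2, 0, 0, 0, 0, 0], [-0.2, 0, 0, 0, 0, 0], [-0.2, 0, 0, 0, 0, 0]])

```text
clock: 5.5
eef_pos: [480.2, 7.4, 32.2]
tool_rot: [-0.099, 0.995, 0.0, -0.001]
contact_force: [-4.1, -0.6, 2.6]
opening: 55.5
finger_force: 2.0
```

move_arm(steps=[[-0.2, 0.088, 0, 0, 0, 0.25], [-0.2, 0.088, 0, 0, 0, 0.25], [-0.2, 0.088, 0, 0, 0, 0.25], [-0.2, 0.088, 0, 0, 0, 0.25], [-0.2, 0.088, 0, 0, 0, 0.25], [-0.2, 0.088, 0, 0, 0, 0.25], [-0.2, 0.088, 0, 0, 0, 0.25], [-0.2, 0.088, 0, 0, 0, 0.25], [-0.2, 0.088, 0, 0, 0, 0.25], [-0.2, 0.088, 0, 0, 0, 0.25], [0, 0, 0, 0, 0, 0]])

```text
clock: 6.6
eef_pos: [519.2, 27.5, 32.2]
tool_rot: [0.051, 0.999, 0.0, -0.0]
contact_force: [-0.1, 0.3, -0.3]
opening: 55.5
finger_force: 0.5
```

Run:
```python
from h import *
b=grab('scene','scene2.png')[200:350,200:400]
cv2.imwrite('pics/c4.png',cv2.resize(b,(800,600),interpolation=cv2.INTER_CUBIC)[:,:,::-1])
```

```text
(no output)
```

View pics/c4.png

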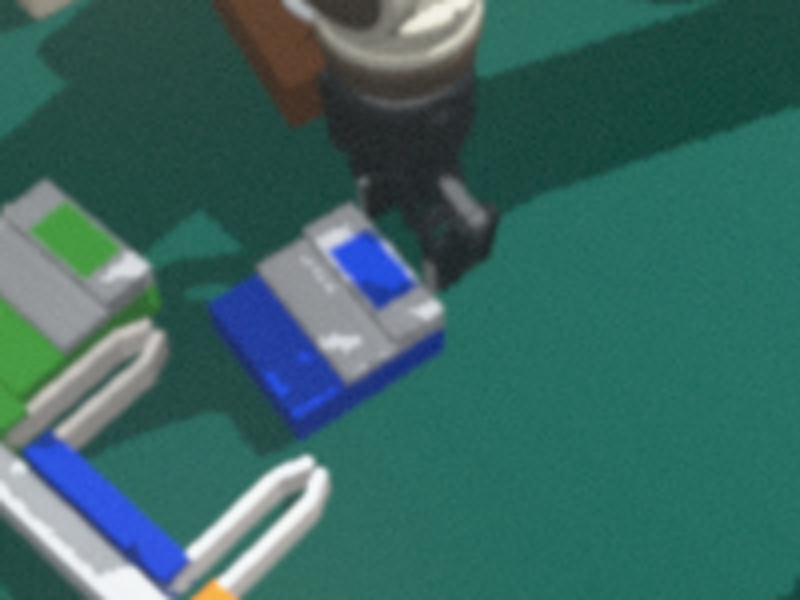

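The block now points at the mouth: front-left foot corner at crop (301,438), rear-left foot (443,353), top rear edge (348,203)–(444,313), and wall tips at (315,462) and (152,327).

Run:
```python
from h import *
P=lambda x,y:(200+x/4,200+y/4)
def bay(p):
    d=p[:2]-[682,24.7]; c,s=np.cos(.097),np.sin(.097); return np.round([c*d[0]+s*d[1],-s*d[0]+c*d[1]],1)
for nm,q,z in [('+x+y foot',(301,438),0),('-x+y foot',(443,353),0),('-x-y top',(348,203),44),('-x+y top',(444,311),44),('+x-y top',(211,302),28),('+x+y top',(295,412),28),('tipL',(315,460),22),('tipR',(154,325),22),('stop topL in',(188,560),55),('stop topR',(60,432),55)]:
    r=ray('scene',*P(*q),z); print(nm,r,bay(r))
```

```text
+x+y foot [632.8  64.4   0. ] [-45.1  44.3]
-x+y foot [538.   77.5   0. ] [-138.2   66.5]
-x-y top [528.2 -15.   44. ] [-156.9  -24.6]
-x+y top [536.2  77.3  44. ] [-140.    66.5]
+x-y top [623.5 -24.4  28. ] [-63.  -43.2]
+x+y top [632.9  62.7  28. ] [-45.2  42.6]
tipL [641.7  89.8  22. ] [-33.8  68.7]
tipR [655.  -37.5  22. ] [-32.9 -59.3]
stop topL in [732.7 104.   55. ] [58.1 74. ]
stop topR [738.7   1.1  55. ] [ 54.1 -29. ]
```

move_arm(steps=[[-0.2, 0, 0, 0, 0, 0], [-0.2, 0, 0, 0, 0, 0], [-0.2, 0, 0, 0, 0, 0], [-0.2, 0, 0, 0, 0, 0], [-0.2, 0, 0, 0, 0, 0], [-0.2, -0.098, 0, 0, 0, -0.278], [-0.2, -0.098, 0, 0, 0, -0.278], [-0.2, -0.098, 0, 0, 0, -0.278], [-0.2, -0.098, 0, 0, 0, -0.278], [-0.2, -0.098, 0, 0, 0, -0.278], [-0.2, -0.098, 0, 0, 0, -0.278], [0, 0, 0, 0, 0, 0]])

```text
clock: 7.85
eef_pos: [563.4, 12.8, 32.3]
tool_rot: [-0.049, 0.999, -0.0, 0.0]
contact_force: [0.1, 0.6, -0.1]
opening: 55.6
finger_force: 0.0
```

Run:
```python
from h import *
b=grab('scene','scene3.png')[215:350,170:350]
cv2.imwrite('pics/c5.png',cv2.resize(b,(800,600),interpolation=cv2.INTER_CUBIC)[:,:,::-1])
```

```text
(no output)
```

View pics/c5.png

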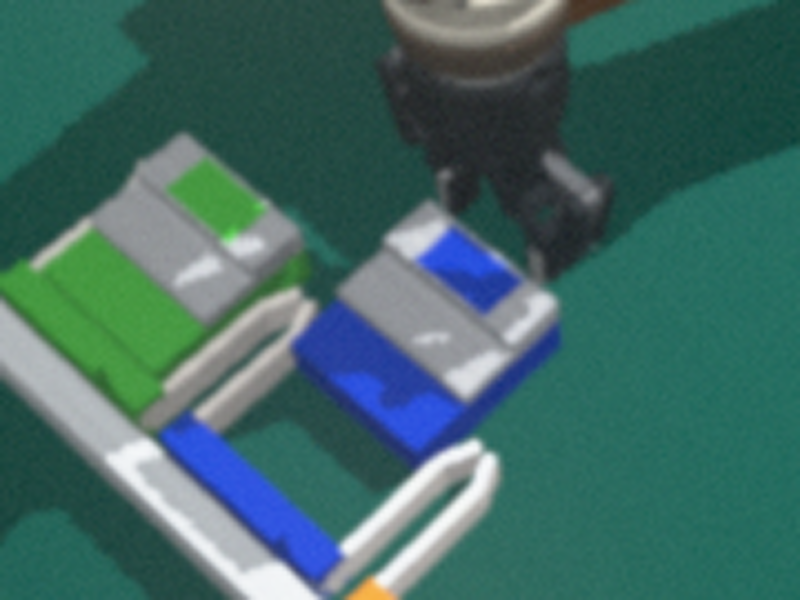

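Run:
```python
from h import *
P=lambda x,y:(170+x/4.444,215+y/4.444)
def bay(p):
    d=p[:2]-[682,24.7]; c,s=np.cos(.097),np.sin(.097); return np.round([c*d[0]+s*d[1],-s*d[0]+c*d[1]],1)
for nm,q,z in [('+x+y foot',(417,467),0),('-x+y foot',(559,345),0),('-x-y top',(431,201),44),('-x+y top',(558,302),44),('+x-y top',(295,343),28),('+x+y top',(412,443),28),
 ('G-x-y top',(183,132),44),('G-x+y top',(302,237),44),('G-x+yfoot',(305,275),0),('tipL inner',(440,455),22),('tipL end',(475,440),22),('tipR inner',(313,312),22)]:
    r=ray('scene',*P(*q),z); print(nm,r,bay(r))
```

```text
+x+y foot [667.7  67.5   0. ] [-10.1  44. ]
-x+y foot [570.9  62.9   0. ] [-106.9   48.8]
-x-y top [579.1 -25.8  44. ] [-107.3  -40.3]
-x+y top [570.3  64.2  44. ] [-107.3   50.1]
+x-y top [676.8 -14.4  28. ] [ -9.  -38.4]
+x+y top [668.1  68.6  28. ] [-9.6 45. ]
G-x-y top [ 648.1 -148.8   44. ] [ -50.5 -169.4]
G-x+y top [641.2 -53.   44. ] [-48.1 -73.4]
G-x+yfoot [642.  -59.8   0. ] [-48.  -80.2]
tipL inner [660.7  80.   22. ] [-15.8  57.1]
tipL end [643.1  85.3  22. ] [-32.8  64.1]
tipR inner [658.  -26.2  22. ] [-28.8 -48.3]
```

The block is square in the bay to within about 0.02 rad (front edge (295,343)–(412,443)), within ~3 mm of the centre line, with its front between the walls. I'll push straight in.

move_arm(steps=[[-0.2, 0, 0, 0, 0, 0], [-0.2, 0, 0, 0, 0, 0], [-0.2, 0, 0, 0, 0, 0], [-0.2, 0, 0, 0, 0, 0], [-0.2, 0, 0, 0, 0, 0], [-0.2, 0, 0, 0, 0, 0]])

```text
clock: 8.5
eef_pos: [586.8, 15.5, 32.4]
tool_rot: [-0.049, 0.999, -0.0, -0.0]
contact_force: [-2.4, -0.9, 0.9]
opening: 55.7
finger_force: 1.9
```

move_arm(steps=[[-0.2, 0, 0, 0, 0, 0], [-0.2, 0, 0, 0, 0, 0], [-0.2, 0, 0, 0, 0, 0], [-0.2, 0, 0, 0, 0, 0], [-0.2, 0, 0, 0, 0, 0]])

```text
clock: 9.0
eef_pos: [606.7, 17.4, 32.4]
tool_rot: [-0.049, 0.999, -0.0, -0.0]
contact_force: [-4.0, -0.4, 1.9]
opening: 55.4
finger_force: 2.0
```

Smooth so far, at 2–4 N. I'll do the last stretch slowly and watch for the force rise at the stop.

move_arm(steps=[[-0.1, 0, 0, 0, 0, 0], [-0.1, 0, 0, 0, 0, 0], [-0.1, 0, 0, 0, 0, 0], [-0.1, 0, 0, 0, 0, 0], [-0.1, 0, 0, 0, 0, 0], [-0.1, 0, 0, 0, 0, 0]])

```text
clock: 9.6
eef_pos: [618.5, 18.6, 32.4]
tool_rot: [-0.049, 0.999, -0.0, -0.0]
contact_force: [-3.3, 0.1, 2.8]
opening: 55.9
finger_force: 2.0
```

move_arm(steps=[[-0.05, 0, 0, 0, 0, 0], [-0.05, 0, 0, 0, 0, 0]])

```text
clock: 9.8
eef_pos: [620.4, 18.8, 32.4]
tool_rot: [-0.049, 0.999, -0.0, -0.0]
contact_force: [-3.9, -0.6, 1.7]
opening: 55.7
finger_force: 2.0
```

move_arm(steps=[[-0.05, 0, 0, 0, 0, 0], [-0.05, 0, 0, 0, 0, 0], [-0.05, 0, 0, 0, 0, 0], [-0.05, 0, 0, 0, 0, 0]])

```text
clock: 10.2
eef_pos: [622.0, 19.0, 32.2]
tool_rot: [-0.049, 0.999, -0.0, -0.002]
contact_force: [-20.9, -0.9, 10.5]
opening: 55.1
finger_force: 9.8
```

move_arm(steps=[[-0.05, 0, 0, 0, 0, 0], [-0.05, 0, 0, 0, 0, 0], [-0.05, 0, 0, 0, 0, 0]])

```text
clock: 10.5
eef_pos: [622.3, 19.0, 32.0]
tool_rot: [-0.049, 0.999, -0.0, -0.005]
contact_force: [-33.4, -3.1, 18.5]
opening: 55.4
finger_force: 17.0
```

Force rose to 33 N with no further motion, at the predicted TCP, so the block is home. Now I back off, rise, and turn the tool for the knob.

move_arm(steps=[[0.3, 0, 0, 0, 0, 0], [0.5, 0, 0, 0, 0, 0], [0.7, 0, 0, 0, 0, 0], [0.8, 0, -0.3, 0, 0, 0], [0.7, 0, -0.9, 0, 0, 0], [0, 0, -0.9, 0, 0, 0], [0, 0, -0.9, 0, 0, 0], [0, 0, -0.9, 0, 0, 0], [0, 0, -0.9, 0, 0, 0], [0, 0, -0.9, 0, 0, 0], [0, 0, -0.9, 0, 0, 0.6], [0, 0, 0, 0, 0, 0.9], [0, 0, 0, 0, 0, 0.9], [0, 0, 0, 0, 0, 0.9], [0, 0, 0, 0, 0, 0.9], [0, 0, 0, 0, 0, 0.9], [0, 0, 0, 0, 0, 0.9], [0, 0, 0, 0, 0, 0.9], [0, 0, 0, 0, 0, 0.9], [0, 0, 0, 0, 0, 0.9]])

```text
clock: 12.5
eef_pos: [568.0, 13.6, 164.5]
tool_rot: [0.457, 0.889, 0.0, 0.001]
contact_force: [0.1, 0.0, 0.4]
opening: 55.3
finger_force: 0.0
```

move_arm(steps=[[0, 0, 0, 0, 0, 0.75], [0, 0, 0, 0, 0, 0.7], [0, 0, 0, 0, 0, 0], [0, 0, 0, 0, 0, 0]])

```text
clock: 12.9
eef_pos: [567.8, 13.6, 164.5]
tool_rot: [0.53, 0.848, 0.0, 0.0]
contact_force: [0.1, 1.0, 0.0]
opening: 55.2
finger_force: 0.0
```

Run:
```python
from h import *
from scipy.spatial.transform import Rotation as R
s=bot.get_obs(); M=R.from_quat(s['tool_rot']).as_matrix()
print(s['eef_pos'],s['q'],np.arctan2(M[1,1],M[0,1]), M.T@(np.array([496.5,-352,150])-s['eef_pos'])/20)
```

```text
[567.76485193  13.62699784 164.48890748] [2.39651201e-02 1.14276672e-01 8.39047937e-02 1.53957459e+00
 6.17320867e-05 1.14110708e+00] 0.4536545094763406 [-14.87040221 -11.21526293   0.71992246]
```

move_arm(steps=[[-0.826, -0.623, 0.04, 0, 0, 0], [-0.826, -0.623, 0.04, 0, 0, 0], [-0.826, -0.623, 0.04, 0, 0, 0], [-0.826, -0.623, 0.04, 0, 0, 0], [-0.826, -0.623, 0.04, 0, 0, 0], [-0.826, -0.623, 0.04, 0, 0, 0], [-0.826, -0.623, 0.04, 0, 0, 0], [-0.826, -0.623, 0.04, 0, 0, 0], [-0.826, -0.623, 0.04, 0, 0, 0], [-0.826, -0.623, 0.04, 0, 0, 0], [-0.826, -0.623, 0.04, 0, 0, 0], [-0.826, -0.623, 0.04, 0, 0, 0], [-0.826, -0.623, 0.04, 0, 0, 0], [-0.826, -0.623, 0.04, 0, 0, 0], [-0.826, -0.623, 0.04, 0, 0, 0], [-0.826, -0.623, 0.04, 0, 0, 0], [-0.826, -0.623, 0.04, 0, 0, 0], [-0.826, -0.623, 0.04, 0, 0, 0], [0, 0, 0, 0, 0, 0], [0, 0, 0, 0, 0, 0]])

```text
clock: 14.9
eef_pos: [495.3, -351.8, 149.8]
tool_rot: [0.531, 0.847, 0.0, -0.0]
contact_force: [0.5, 0.2, 1.0]
opening: 55.0
finger_force: 0.0
```

Run:
```python
from h import *
t=grab('top','top4.png')[125:255,270:470]; b=grab('scene','scene4.png')[130:340,160:300]
o=np.zeros((600,800,3),np.uint8); o[:300,:460]=cv2.resize(t,(460,300),interpolation=cv2.INTER_CUBIC); o[:510,460:]=cv2.resize(b,(340,510),interpolation=cv2.INTER_CUBIC); cv2.imwrite('pics/c6.png',o[:510,:,::-1])
```

```text
(no output)
```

View pics/c6.png

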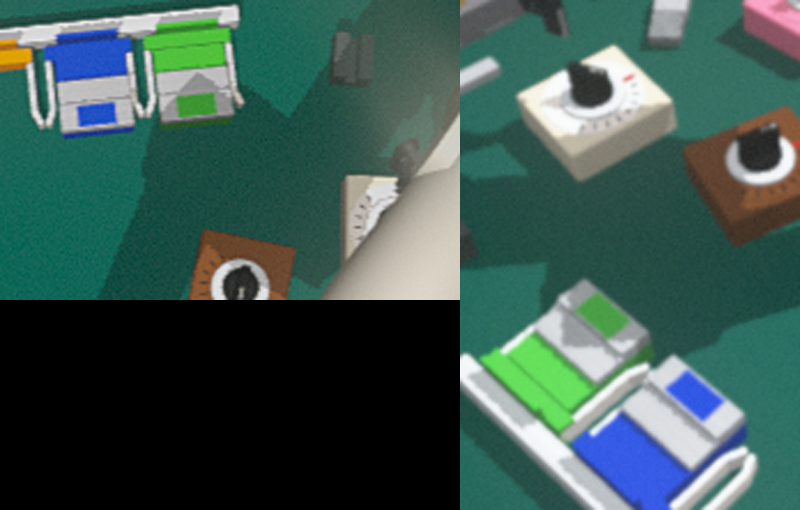

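The blue block is home, level with the green block (rear edges aligned at crop top (97,132)/(195,122)). In the scene half the cream knob is at (590,90), while a dark finger is only at (550,15). I'll check that against the projection.

Run:
```python
from h import *
p=viewer.camera_params('scene');K=p['mtx'];T=np.linalg.inv(p['cam_to_world'])
for w in [(495.3,-351.8,131),(496.5,-352,89),(496.5,-352,57)]:
    c=T@[*w,1]; q=K@[c[0],-c[1],-c[2]]; u=q[:2]/q[2]; print(u,(u-[160,130])*2.429+[460,0])
m=[(160+(590-460)/2.429,130+105/2.429),(160+(578-460)/2.429,130+68/2.429)]
print(ray('scene',*m[0],57), [ray('scene',160+(x-460)/2.429,130+y/2.429,45) for x,y in [(518,97),(614,47),(675,122),(582,165)]])
im=viewer.grab_frame('scene')[95:225,150:320]; cv2.imwrite('pics/c7.png',cv2.resize(im,(784,600),interpolation=cv2.INTER_CUBIC)[:,:,::-1])
```

```text
[209.03098499 143.46215095] [579.09626255  32.69956467]
[211.78781323 155.99917997] [585.79259834  63.15200814]
[214.10250327 164.94361775] [591.41498043  84.87804751]
[ 515.3 -327.5   57. ] [array([ 561.4, -402.7,   45. ]), array([ 436.7, -397.4,   45. ]), array([ 457.2, -255.5,   45. ]), array([ 566.5, -271.7,   45. ])]
```

View pics/c7.png

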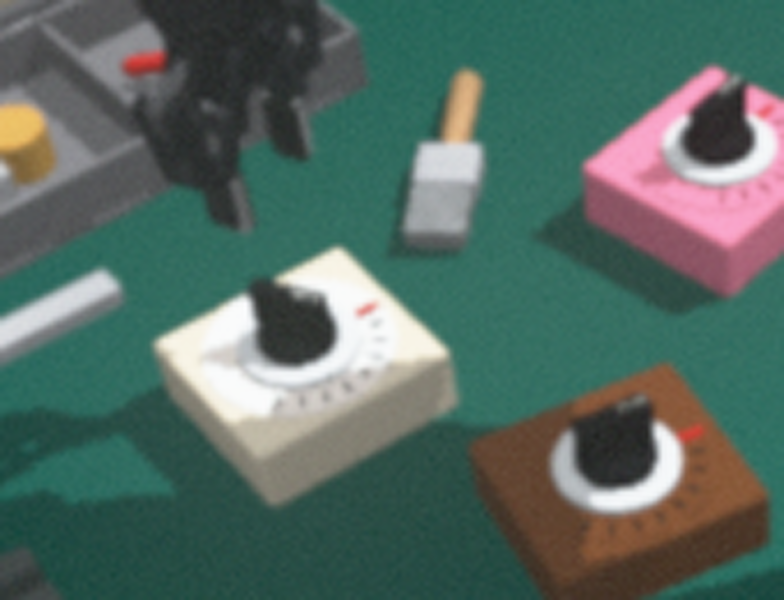

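The crop shows the gripper clear of everything, with tips at (232,225) and (300,150). The cream knob is at (295,325) with its line end at (312,292). I'll cross-check the axis using these corners.

Run:
```python
from h import *
P=lambda x,y:(150+x/4.612,95+y/4.612)
c=[ray('scene',*P(*q),45) for q in [(155,347),(340,248),(452,358),(268,457)]]; print(c,np.mean(c,0))
print('red',ray('scene',*P(367,310),45),'bar ends',ray('scene',*P(258,283),89),ray('scene',*P(318,292),89),'disc',ray('scene',*P(294,335),57))
for z in(131,138,145): print(z,ray('scene',*P(237,228),z),ray('scene',*P(302,155),z))
```

```text
[array([ 562.6, -402.2,   45. ]), array([ 434.7, -398.8,   45. ]), array([ 441.2, -278.7,   45. ]), array([ 563.1, -286.3,   45. ])] [ 500.4 -341.5   45. ]
red [ 454.1 -344.2   45. ] bar ends [ 508.5 -361.1   89. ] [ 487.8 -332.2   89. ] disc [ 503.  -344.2   57. ]
131 [ 511.6 -361.8  131. ] [ 450.4 -388.2  131. ]
138 [ 514.9 -354.1  138. ] [ 454.3 -380.3  138. ]
145 [ 518.3 -346.5  145. ] [ 458.2 -372.4  145. ]
```

The top view agreed with the contacts to about 1–2 mm, while the scene camera reads ~5 mm high in y. I'll trust the top axis (496.5,-352). Now descend and close gently.

move_arm(steps=[[0, 0, 0.7, 0, 0, -0.1], [0, 0, 0.7, 0, 0, -0.1], [0, 0, 0.7, 0, 0, 0], [0, 0, 0.5, 0, 0, 0], [0, 0.05, 0.4, 0, 0, 0], [0, 0, 0.35, 0, 0, 0], [0, 0, 0, 0, 0, 0], [0, 0, 0, 0, 0, 0]])

```text
clock: 15.85
eef_pos: [496.4, -351.4, 83.2]
tool_rot: [0.521, 0.854, -0.0, 0.0]
contact_force: [-0.3, -0.4, 0.2]
opening: 55.3
finger_force: 0.0
```

move_arm(steps=[[0, 0, 0, 0, 0, 0], [0, 0, 0, 0, 0, 0], [0, 0, 0, 0, 0, 0], [0, 0, 0, 0, 0, 0], [0, 0, 0, 0, 0, 0], [0, 0, 0, 0, 0, 0], [0, 0, 0, 0, 0, 0], [0, 0, 0, 0, 0, 0], [0, 0, 0, 0, 0, 0], [0, 0, 0, 0, 0, 0]], grip=1, squeeze=25)

```text
clock: 16.85
eef_pos: [499.3, -350.4, 84.1]
tool_rot: [0.52, 0.854, 0.002, 0.002]
contact_force: [11.9, 5.9, -0.2]
opening: 11.7
finger_force: 24.6
```

Run:
```python
from h import *
from scipy.spatial.transform import Rotation as R
s=bot.get_obs(); M=R.from_quat(s['tool_rot']).as_matrix()
print(s['eef_pos'],np.arctan2(M[1,1],M[0,1]),s['contact_force'],M.T@s['contact_force'],s['wrist_torque'],s['opening'],s['finger_force'])
```

```text
[ 499.26861975 -350.37385455   84.07521351] 0.4771038235289155 [11.92757084  5.93990353 -0.17495125] [-0.20020452 13.321948    0.25617888] [ 1.25543225 -2.65233058  0.04619783] 11.747665522841706 24.564741651993245
```

Gripped at 11.7 mm opening, with a 13 N side load, so the axis lies about 3 mm further along tool +y. I relieve that, then turn counter-clockwise (negative rz).

move_arm(steps=[[0, 0.1, 0, 0, 0, 0], [0, 0.06, 0, 0, 0, 0], [0, 0, 0, 0, 0, -0.3], [0, 0, 0, 0, 0, -0.4], [0, 0, 0, 0, 0, -0.4], [0, 0, 0, 0, 0, 0]], squeeze=40)

```text
clock: 17.45
eef_pos: [499.8, -350.1, 84.0]
tool_rot: [0.463, 0.887, 0.0, 0.001]
contact_force: [2.3, 1.7, 4.7]
opening: 11.2
finger_force: 39.5
```

```bash
cat > st.py <<'E'
from h import *
from scipy.spatial.transform import Rotation as R
s=bot.get_obs(); M=R.from_quat(s['tool_rot']).as_matrix()
print(s['eef_pos'],np.arctan2(M[1,1],M[0,1]),M.T@s['contact_force'],s['wrist_torque'],s['opening'],s['finger_force'])
E
python3 st.py
```

```text
[ 499.83420301 -350.1031136    84.01178661] 0.608876644661135 [ 0.04872753  2.84439471 -4.67259055] [ 0.20954179 -0.54383522  0.02059724] 11.239681905866403 39.534040689468384
```

move_arm(steps=[[0, 0, 0, 0, 0, -0.5], [0, 0, 0, 0, 0, -0.5], [0, 0, 0, 0, 0, -0.5], [0, 0, 0, 0, 0, -0.5], [0, 0, 0, 0, 0, -0.5], [0, 0, 0, 0, 0, -0.5], [0, 0, 0, 0, 0, -0.5], [0, 0, 0, 0, 0, -0.5], [0, 0, 0, 0, 0, -0.5], [0, 0, 0, 0, 0, -0.5], [0, 0, 0, 0, 0, -0.5], [0, 0, 0, 0, 0, -0.5], [0, 0, 0, 0, 0, 0]])

```text
clock: 18.75
eef_pos: [500.0, -350.0, 84.0]
tool_rot: [0.121, 0.993, -0.0, 0.001]
contact_force: [3.9, 2.8, 6.4]
opening: 11.0
finger_force: 39.7
```

```bash
python3 st.py
```

```text
[ 499.98873513 -349.95639693   84.01186665] 1.3290266081344604 [-3.13739213  3.66340112 -6.38551216] [ 0.4333569  -0.75947591 -0.00320082] 10.977784207007812 39.67833587899804
```

move_arm(steps=[[0, 0, 0, 0, 0, -0.4], [0, 0, 0, 0, 0, -0.4], [0, 0, 0, 0, 0, -0.4], [0, 0, 0, 0, 0, -0.2], [0, 0, 0, 0, 0, 0]])

```text
clock: 19.25
eef_pos: [500.0, -349.9, 84.0]
tool_rot: [0.038, 0.999, -0.0, 0.001]
contact_force: [3.7, 2.3, 5.5]
opening: 11.0
finger_force: 39.6
```

```bash
python3 st.py
```

```text
[ 499.96266628 -349.88237368   83.99088342] 1.4957606564369976 [-3.50636158  2.54981522 -5.44907914] [ 0.45327575 -0.72349104 -0.01134567] 10.974249328941392 39.63580548763275
```

move_arm(steps=[[0, 0, 0, 0, 0, -0.2], [0, 0, 0, 0, 0, -0.2], [0, 0, 0, 0, 0, 0]])

```text
clock: 19.55
eef_pos: [500.0, -349.9, 84.0]
tool_rot: [0.014, 1.0, -0.0, 0.001]
contact_force: [4.2, 2.8, 5.7]
opening: 10.8
finger_force: 40.0
```

```bash
python3 st.py
```

```text
[ 499.99645229 -349.89780092   84.02508745] 1.5435283224896261 [-4.13731284  2.87649902 -5.66639032] [ 0.47443177 -0.78374846 -0.0812839 ] 10.849330326476693 39.97221884666942
```

move_arm(steps=[[0, 0, 0, 0, 0, -0.2], [0, 0, 0, 0, 0, -0.2], [0, 0, 0, 0, 0, 0]])

```text
clock: 19.85
eef_pos: [500.0, -349.9, 84.0]
tool_rot: [-0.01, 1.0, -0.0, 0.001]
contact_force: [3.9, 2.3, 4.5]
opening: 10.9
finger_force: 41.6
```

```bash
python3 st.py
```

```text
[ 499.99868928 -349.89815853   84.02620525] 1.5911714184355257 [-3.97193569  2.22947641 -4.53503978] [ 0.50761276 -0.82386915 -0.37587426] 10.86536217552539 41.61586451344192
```

move_arm(steps=[[0, 0, 0, 0, 0, -0.2], [0, 0, 0, 0, 0, -0.2], [0, 0, 0, 0, 0, 0]])

```text
clock: 20.15
eef_pos: [500.0, -349.9, 84.0]
tool_rot: [-0.034, 0.999, -0.0, 0.001]
contact_force: [3.9, 3.3, 5.9]
opening: 10.7
finger_force: 41.9
```

```bash
python3 st.py
```

```text
[ 499.99502346 -349.91301619   83.99421869] 1.6388282283533138 [-4.09453795  2.98030267 -5.89984789] [ 0.50582965 -0.84773041 -0.57182859] 10.705363975695041 41.88003268092871
```

Torque rises from ~1.54 rad on, to 0.57 N m, which matches the expected zero stop at 1.52. Release and rise.

move_arm(steps=[[0, 0, 0, 0, 0, 0], [0, 0, 0, 0, 0, 0], [0, 0, 0, 0, 0, 0], [0, 0, 0, 0, 0, 0], [0, 0, 0, 0, 0, 0], [0, 0, -0.3, 0, 0, 0], [0, 0, -0.6, 0, 0, 0], [0, 0, -0.9, 0, 0, 0], [0, 0, -0.9, 0, 0, 0], [0, 0, -0.9, 0, 0, 0], [0, 0, -0.9, 0, 0, 0], [0, 0, -0.9, 0, 0, 0], [0, 0, -0.9, 0, 0, 0]], grip=0.3)

```text
clock: 21.45
eef_pos: [499.2, -349.9, 211.0]
tool_rot: [-0.034, 0.999, -0.0, 0.0]
contact_force: [0.3, -0.5, 0.4]
opening: 59.9
finger_force: 0.0
```

move_arm(steps=[[1, 0, 0, 0, 0, 0], [1, 0, 0, 0, 0, 0], [1, 0, 0, 0, 0, 0], [1, 0, 0, 0, 0, 0], [1, 0, 0, 0, 0, 0], [1, 0, 0, 0, 0, 0], [1, 0, 0, 0, 0, 0], [1, 0, 0, 0, 0, 0], [0, 0, 0, 0, 0, 0], [0, 0, 0, 0, 0, 0]])

```text
clock: 22.45
eef_pos: [339.7, -361.1, 210.1]
tool_rot: [-0.034, 0.999, -0.001, 0.001]
contact_force: [-0.6, -0.4, 1.2]
opening: 59.8
finger_force: 0.0
```

```bash
python3 - <<'E'
from h import *
t=grab('top','top5.png')[120:255,270:470]; b=grab('scene','scene5.png')[135:345,150:310]
o=np.zeros((600,800,3),np.uint8); o[:270,:400]=cv2.resize(t,(400,270),interpolation=cv2.INTER_CUBIC); o[:525,400:]=cv2.resize(b,(400,525),interpolation=cv2.INTER_CUBIC)
o[280:600,:320]=cv2.resize(t[75:130,145:200],(320,320),interpolation=cv2.INTER_CUBIC); cv2.imwrite('pics/c8.png',o[:,:,::-1])
E
python3 st.py
```

```text
[ 340.15596688 -360.86833728  209.42964888] 1.6394116240039498 [-0.1583457   0.28530006 -0.39765408] [-0.00882848 -0.02804395 -0.01050402] 60.130726097674746 0.0
```

View pics/c8.png

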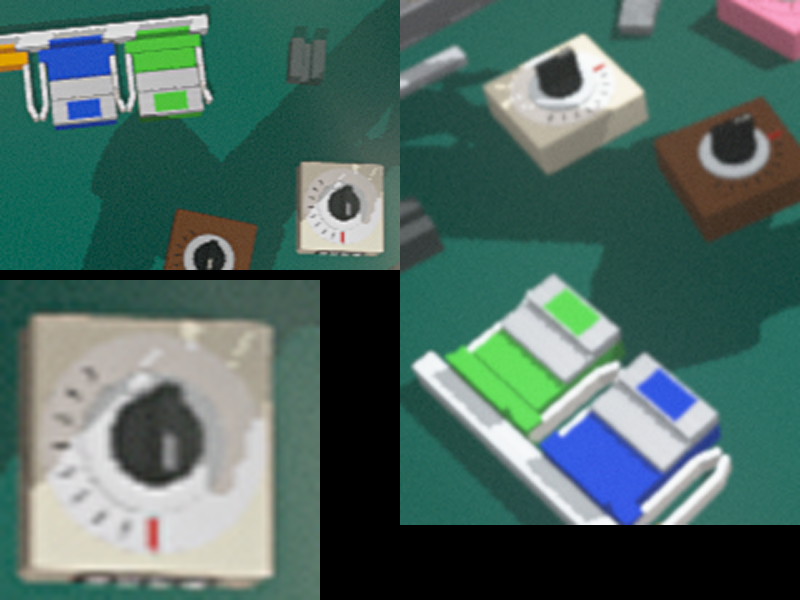

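The picture shows the knob's line (168,435)–(170,470) pointing down at the red mark (153,535), and the blue block seated beside the green one. I'll do one numeric check of the block's depth before handing in.

Run:
```python
from h import *
im=cv2.imread('pics/top5.png'); h=cv2.cvtColor(im,cv2.COLOR_BGR2HSV)
def bay(p):
    d=p[:2]-[682,24.7]; c,s=np.cos(.097),np.sin(.097); return np.round([c*d[0]+s*d[1],-s*d[0]+c*d[1]],1)
for nm,lo,hi,R in [('blue',(105,120,60),(130,255,255),(285,335,165)),('green',(45,120,60),(68,255,255),(335,378,160))]:
    m=cv2.inRange(h,lo,hi)
    m[:,:R[0]]=0;m[:,R[1]:]=0;m[200:]=0
    n,l,s,ce=cv2.connectedComponentsWithStats(m)
    for i in range(1,n):
        if s[i,4]<12: continue
        p=np.argwhere(l==i)[:,::-1].astype(np.float32); 
        print(nm,s[i].tolist(),ce[i].round(1))
        if abs(s[i,4]-130)<70 and s[i,3]>6: print(' label', bay(ray('top',*ce[i],44)))
    # last coloured row per column -> rear foot line
    for c in range(R[0]+12,R[1]-8,8):
        r=np.nonzero(m[:,c])[0]; print('  rear',c,r.max(),bay(ray('top',c,r.max()+.5,0)))
```

```text
blue [289, 137, 38, 24, 655] [308.1 148.5]
blue [304, 169, 17, 11, 143] [311.6 174.2]
 label [-36.9  -0.9]
blue [297, 180, 31, 5, 60] [312.2 182.1]
  rear 297 183 [-49.2  44.7]
  rear 305 183 [-51.7  20.8]
  rear 313 182 [-51.3  -3.4]
  rear 321 182 [-53.8 -27.2]
green [335, 133, 36, 24, 637] [351.6 144.2]
green [347, 165, 17, 11, 135] [354.9 170.1]
 label [ -38. -129.]
green [340, 176, 31, 5, 56] [355.2 178.2]
  rear 347 179 [ -52.8 -106. ]
  rear 355 179 [ -55.3 -129.9]
  rear 363 178 [ -54.8 -154.2]
```

```bash
python3 -c "
from cell import job
print(job.job_done())"
```

```text
the job is handed in; nothing more can be done
None
```

The job is handed in at about 22 s of the 61 s allowed: the blue block is fully home in its bay (as deep as the green one, about 1 mm off centre), and the reset knob is back against its zero stop; the hand-in gave no verdict.

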